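# Put away two piles of chainsaw spares

## Robot

A 7-joint arm with a two-finger parallel gripper is mounted at the origin on the work surface. World frame = base frame: x ahead of the robot, y to its left, z up, the work surface at z = 0. Lengths are in m, angles in rad, forces in N, time in s.
With the tool pointing down it reaches from about 0.4 to 0.85 m from the base axis. Payload 10.4 kg.
Tool frame: the origin (TCP) lies between the finger pads; the fingertips stand 8 mm ahead of it and the grasp point (between the pads) lies 11 mm behind it; z points along the fingers, y is the line along which they close (so a half turn about z gives the same grasp; the last joint's range is limited). The gripper opens to 85 mm and grips with 20 to 120 N. Pads are 22 mm wide; open, the fingers measure 114 mm over their backs; the gripper's body (76 mm by 85 mm) begins 54 mm behind the grasp point. The pads swing forward as they close: fully open they stand 13 mm farther back than shut.
Start: joints at [1.325, 0.332, -0.065, 1.46, 0.022, 1.35, -0.088], TCP at [0.138, -0.61, 0.239] pointing down, gripper open.
Joint ranges: [-2.6, 2.6], [-0.5, 2.12], [-1.47, 1.34], [0.16, 2.42], [-1.27, 4.41], [0.06, 2.06], [-2.6, 2.6]. Speed limits (rad/s): [2.22, 2.22, 2.79, 2.79, 3.14, 3.14, 3.14].

## Interface

Orientations are given as a rotation vector (axis times angle).
In Python, from plant import r gives the robot as it stands.
- The arm moves only by the tool arm_command, never from a script. Its argument "commands" is a list of rows, each a list of 7 numbers: the turn, a rotation vector about the tool's x, y, z in units of 8 degrees (1.0 is 8 degrees), then the shift along the tool's x, y, z in units of 40 mm (1.0 is 40 mm), then the opening, from 0 (shut) to 1 (fully open). In form: [[rx, ry, rz, dx, dy, dz, claw], ...]. A call has 1 to 8 rows; each row shifts and turns the commanded pose from where the row before left it, along the tool's axes as they then stand; what a row does not reach is not made up. A row lasts 1/10 s, in which the tool goes at most 50 mm and 8.59 degrees, less where a joint would pass 70% of its speed; a pose out of reach is approached as far as the arm can. A call is refused whole if a number of a shift passes 1 or a number of a turn 1, either way. A call with a gripper value outside its range is refused whole. The fingers move at their own pace and stop on an object; "squeeze" is the grip in N (left out, the last holds). Time passes only in rows, so rows that do not move let the fingers close. It gives the time, the measured TCP pose, the force, the opening and the grip force at its end, in the units of the state.
- r.read_state(): the state, without advancing time (a new reading comes with each control period).
- r.snapshot(name): name is "side" or "top" or "wrist"; returns a dict with "frame" (384x512x3 uint8, red, green, blue), "z_map" (384x512 float32, m along the optical axis (not along the pixel's ray), 0 where there is no reading), "vertical_fov" (degrees; the focal length in pixels is half the picture's height over the tangent of half this angle, whatever the lens; pixels are square), "cx", "cy" (the principal point, pixels), "world_from_camera" (4x4, takes a point from camera to world coordinates). Camera axes: x right, y down, z forward; pixel columns grow to the right and rows downward; lengths in m; the calibration is good to about 2 mm. A picture is of the moment at which its call begins.
- r.job_done(): hands the job in; it is judged then, once.
The state is a dict: "t": time; "joint_pos": joint angles; "dq": joint speeds; "tau": joint torques, N m; "tool_pos": TCP position; "eef_rot": TCP orientation; "wrist_force": force on the tool from outside, world axes, zero at the start; "ft_torque": the same for the moment, N m; "gripper_width": finger opening in m; "finger_force": force on a finger pad.
Only numpy, scipy, OpenCV 4.12 (cv2) and the standard library are available. Lean on these libraries where they do the work, as an engineer would, in place of code of your own. Each camera call takes 0.05 s, during which the arm holds its last target. There are 200 camera calls.

## Task

Take the two piles of chainsaw spares apart and put each part away in the middle of its own bin, flat on the bin's floor: the fuel cap in the white bin, the starter pulley in the blue one, the carburettor in the red one, the air filter in the green one and the muffler in the yellow one. Keep every part right way up, and set the parts down; don't tip, knock off or drop any of them.

Things in the scene. Friction and masses are not known exactly. Their poses are not given: they have to be found in the camera images.
- fuel_cap: fuel cap: red plastic disc with a black bar on top, diameter 38 mm, 22 mm high, about 40 g. It starts on top of the starter pulley. Origin at the centre of its underside, z up.
- starter_pulley: starter pulley: white nylon spool with a grey face on top, diameter 54 mm over its two flanges, 26 mm high, about 80 g; grips like a plain cylinder. It starts on the air filter or on the muffler, with the fuel cap on it. Origin at the centre of its underside, z up.
- carburettor: carburettor: bright aluminium block with a brass-rimmed black bore on top, 46 mm (along its x) x 40 mm (along its y), 26 mm high, about 150 g. It starts on whichever of air filter and muffler the pulley is not on. Origin at the centre of its underside, z up.
- air_filter: air filter: orange rectangular block with cream pleats on top, 90 mm (along its x) x 60 mm (along its y), 34 mm high, about 100 g. It starts on the bench, the bottom of one pile. Origin at the centre of its underside, z up.
- muffler: muffler: dark steel rectangular box with a bright seam round the middle and a bright stud near each end of its top, 90 mm (along its x) x 60 mm (along its y), 34 mm high, about 300 g. It starts on the bench, the bottom of the other pile. Origin at the centre of its underside, z up.
- bin_white: shallow open square storage bin, white plastic, with a strip of white paper on its outer front wall, fixed to the bench; 128 x 128 mm outside, 120 x 120 mm inside, floor and walls 4 mm thick, rim 20 mm above the bench. Origin at the centre of its underside, on the bench, z up; x and y run along its sides, turned by at most 0.12 rad. The five bins stand beyond the piles, in any order.
- bin_blue: shallow open square storage bin, blue plastic, with a strip of white paper on its outer front wall, fixed to the bench; 128 x 128 mm outside, 120 x 120 mm inside, floor and walls 4 mm thick, rim 20 mm above the bench. Origin at the centre of its underside, on the bench, z up; x and y run along its sides, turned by at most 0.12 rad. The five bins stand beyond the piles, in any order.
- bin_red: shallow open square storage bin, red plastic, with a strip of white paper on its outer front wall, fixed to the bench; 128 x 128 mm outside, 120 x 120 mm inside, floor and walls 4 mm thick, rim 20 mm above the bench. Origin at the centre of its underside, on the bench, z up; x and y run along its sides, turned by at most 0.12 rad. The five bins stand beyond the piles, in any order.
- bin_green: shallow open square storage bin, green plastic, with a strip of white paper on its outer front wall, fixed to the bench; 128 x 128 mm outside, 120 x 120 mm inside, floor and walls 4 mm thick, rim 20 mm above the bench. Origin at the centre of its underside, on the bench, z up; x and y run along its sides, turned by at most 0.12 rad. The five bins stand beyond the piles, in any order.
- bin_yellow: shallow open square storage bin, yellow plastic, with a strip of white paper on its outer front wall, fixed to the bench; 128 x 128 mm outside, 120 x 120 mm inside, floor and walls 4 mm thick, rim 20 mm above the bench. Origin at the centre of its underside, on the bench, z up; x and y run along its sides, turned by at most 0.12 rad. The five bins stand beyond the piles, in any order.
Not all that is in view belongs to the job. Of the things like the fuel_cap, leave any that is pink; of the rest the larger one is meant.

How it is judged:
By the outcome, as a careful person would: the job done as asked, in the order asked, and still so for the second after the job is handed in, with the robot touching nothing.
It also fails if it takes over 120 s, if anything falls off the work surface, if the arm or the gripper's body presses on something with over 40 N, if the wrist force passes 120 N, or if a joint passes its speed limit or range.

## Working session

There is one attempt and no reset: what is moved stays moved. The work goes in short steps, Python scripts to look and compute and a tool call to move; the robot and the scene stay as the last step left them, time stands still between calls to the robot, and variables do not carry over. Pictures are saved under pics/ and viewed, at most 14 in all, crops included, and the job is handed in when it is done.

Besides the shell and the picture viewer there is one more tool, called after ">>>" as name([rows], argument=value, ...), one row to a line, values as JSON. arm_command: Moves the arm, as the interface text tells. Its arguments: {"type":"object","properties":{"commands":{"type":"array"},"squeeze":{"type":"number"}},"required":["commands"]}

```bash
ls; mkdir -p pics
cat > h.py <<'E'
import numpy as np, cv2
from plant import r
def snap(n):
    s=r.snapshot(n); s['f']=192/np.tan(np.radians(s['vertical_fov'])/2); return s
def cloud(s):
    z=s['z_map']; v,u=np.mgrid[:z.shape[0],:z.shape[1]]
    P=np.stack([(u-s['cx'])*z/s['f'],(v-s['cy'])*z/s['f'],z],-1)
    T=np.array(s['world_from_camera']); W=P@T[:3,:3].T+T[:3,3]; W[z==0]=np.nan; return W
def save(s,name): cv2.imwrite('pics/'+name,s['frame'][...,::-1])
E
python3 - <<'E'
from h import *
st=r.read_state(); print({k:np.round(v,3).tolist() for k,v in st.items()})
for n in('top','side'):
    s=snap(n); save(s,n+'1.png'); np.savez(n+'1.npz',W=cloud(s),F=s['frame']); print(n,s['f'],np.round(s['world_from_camera'],3).tolist(),s['cx'],s['cy'])
E
```

```text
pics
{'t': 0.0, 'joint_pos': [1.325, 0.333, -0.065, 1.461, 0.022, 1.35, -0.088], 'dq': [0.0, 0.0, -0.001, -0.0, -0.0, -0.001, 0.001], 'tau': [0.0, -62.544, 0.049, -39.162, 0.016, 0.01, 0.0], 'tool_pos': [0.138, -0.609, 0.238], 'eef_rot': [-3.121, -0.349, 0.0], 'wrist_force': [0.249, 0.28, 0.216], 'ft_torque': [0.033, 0.051, -0.037], 'finger_force': 0.0, 'gripper_width': 0.086}
top 451.7792246909057 [[0.013, -0.998, 0.062, 0.451], [-1.0, -0.014, -0.018, 0.002], [0.019, -0.061, -0.998, 1.209], [0.0, 0.0, 0.0, 1.0]] 262.2653189562192 187.75057619877532
side 453.812234470184 [[-0.793, -0.347, 0.501, 0.034], [-0.609, 0.419, -0.674, 0.638], [0.024, -0.839, -0.544, 0.61], [0.0, 0.0, 0.0, 1.0]] 264.113910816029 196.801131602811
```

View pics/top1.png

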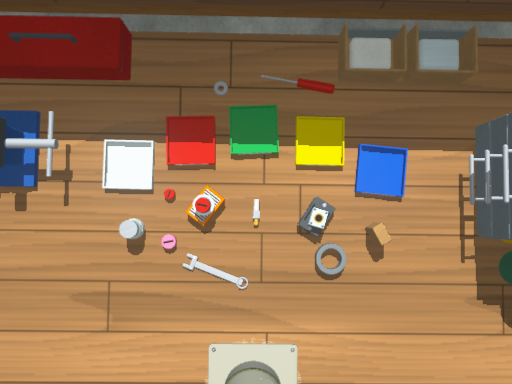

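View pics/side1.png

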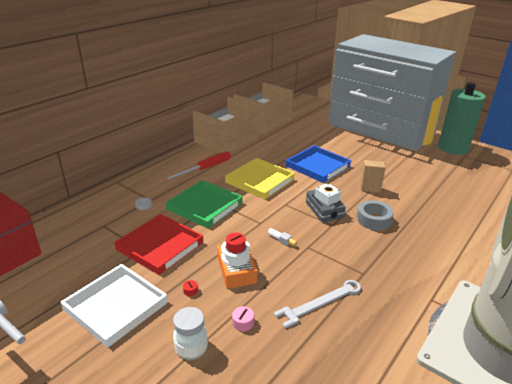

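The top view shows the cap/pulley/air filter pile at (203,205) and the carburettor/muffler pile at (318,218). The bins, left to right, are white (128,165), red (191,140), green (254,130), yellow (320,140) and blue (381,171).

Fuel-cap candidates:
- Red with bar on the pulley at (203,205): this is the one meant, if it is the larger of the reds.
- Small red at (169,195): decoy.
- Pink at (168,242): leave.

Next I'll measure them.

```bash
cat > m.py <<'E'
from h import *
def rect(P):
    (c,wh,a)=cv2.minAreaRect((P[:,:2]*1000).astype(np.float32)); return np.round(c,1),np.round(wh,1),round(a,1)
def show(W,F,box,zlo,zhi,name,col=None):
    u0,u1,v0,v1=box; w=W[v0:v1,u0:u1].reshape(-1,3); f=F[v0:v1,u0:u1].reshape(-1,3)
    m=(w[:,2]>zlo)&(w[:,2]<zhi)
    if col is not None: m&=col(f.astype(int))
    p=w[m]
    if len(p)>5: print(name,len(p),'z',np.round(np.median(p[:,2])*1000,1),'med',np.round(np.median(p[:,:2],0)*1000,1),*rect(p))
    else: print(name,'none')
E
python3 - <<'E'
from m import *
d=np.load('top1.npz');W,F=d['W'],d['F']
red=lambda f:(f[:,0]>120)&(f[:,1]<70)&(f[:,2]<70)
for n,b in dict(white=(95,160,130,200),red=(158,222,108,172),green=(224,285,98,162),yellow=(288,352,108,172),blue=(348,415,138,205)).items():
    show(W,F,b,.012,.03,n+' rim'); show(W,F,b,.001,.008,n+' floor')
A=(180,232,180,235);B=(293,342,190,245)
show(W,F,A,.074,.1,'cap');show(W,F,A,.05,.068,'pulley');show(W,F,A,.028,.042,'filter')
show(W,F,B,.05,.07,'carb');show(W,F,B,.026,.044,'muff')
show(W,F,(160,180,186,205),.006,.05,'smallred');show(W,F,(158,180,230,252),.006,.05,'pink')
show(W,F,(115,148,215,245),.01,.2,'jar');show(W,F,(370,395,218,248),.01,.2,'wood');show(W,F,(312,350,242,278),.01,.2,'ring')
show(W,F,(250,264,195,230),.005,.2,'plug')
print('bench',np.round(W[[280,230,225],[300,60,280]]*1000))
for n,c in(('A',(175,240,175,240)),('B',(290,350,185,250))):
    pass
a=F[175:255,155:245,::-1];b=F[185:265,285:375,::-1]
cv2.imwrite('pics/crop1.png',cv2.resize(np.hstack([a,b]),None,fx=4.4,fy=4.4,interpolation=cv2.INTER_CUBIC))
E
```

```text
white rim 373 z 17.9 med [583.2 336.1] [583.3 335.5] [129.8 129. ] 89.4
white floor 1817 z 3.0 med [585.3 337.2] [583.  342.3] [186.2 172.1] 1.2
red rim 351 z 18.1 med [660.5 176.7] [650.2 172.9] [129.5 128.9] 2.3
red floor 1758 z 3.2 med [650.4 174.3] [652.9 177.4] [171.2 170. ] 1.0
green rim 332 z 18.4 med [680.9   7. ] [682.1   5. ] [129.8 127.8] 3.2
green floor 1765 z 3.1 med [682.7   4.4] [682.9   4. ] [172.1 162.4] 1.0
yellow rim 355 z 18.4 med [ 654.7 -177.8] [ 653.8 -172.5] [129.3 129.7] 89.7
yellow floor 1776 z 3.3 med [ 656.2 -172.6] [ 658.5 -173.3] [172.6 171.2] 0.5
blue rim 386 z 18.4 med [ 580.2 -341.2] [ 578. -337.] [130.  129.6] 85.0
blue floor 1893 z 3.2 med [ 577.6 -338.8] [ 575.6 -340. ] [180.  180.8] 90.0
cap 177 z 80.5 med [477.8 130.6] [478.  130.8] [34.8 35.1] 0.6
pulley 168 z 58.7 med [478.8 126.1] [478.7 131.2] [50.9 51.6] 0.7
filter 446 z 32.9 med [471.8 124.4] [476.6 129.2] [60.3 90. ] 52.5
carb 291 z 58.8 med [ 449.1 -161.9] [ 448.6 -162.9] [40.6 46.5] 74.0
muff 509 z 32.5 med [ 456.7 -158.1] [ 438.3 -182.5] [110.4  91.1] 57.2
smallred 91 z 14.5 med [507.2 225.7] [506.1 225.9] [27.3 24.1] 89.4
pink 176 z 20.2 med [382. 222.] [381.9 222.6] [36.4 35.6] 50.6
jar 413 z 66.4 med [415.7 308.4] [415.2 313. ] [48.9 48.2] 53.7
wood 352 z 72.3 med [ 409.2 -316. ] [ 410.4 -320.6] [50.7 31.1] 28.9
ring 463 z 28.1 med [ 342.9 -200.7] [ 342.6 -200.3] [78.8 78.6] 54.1
plug 149 z 14.8 med [460.4  -4. ] [461.7  -1.3] [66.1 21.3] 0.7
bench [[ 282. -123.   -1.]
 [ 406.  513.   -0.]
 [ 427.  -69.   -2.]]
```

View pics/crop1.png

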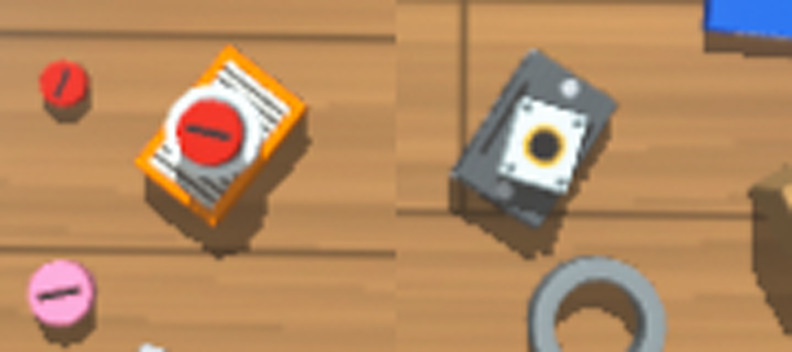

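The crop shows the cap on the white pulley, about 35 mm across. The other red cap is about 26 mm, so it is a decoy, and the pink one stays put. The carburettor is turned about 17° from the muffler. First I check that the transit is clear, then turn the tool.

Run:
```python
from h import *
W=np.load('top1.npz')['W'].reshape(-1,3);W=W[W[:,2]>.1]
W=W[(W[:,1]<-.3)&(W[:,0]<.75)]
for p in [(.138,-.609),(.2,-.54),(.3,-.43),(.4,-.33)]:
    d=np.linalg.norm(W[:,:2]-p,axis=1); i=d.argmin(); print(p,d[i].round(3),W[i].round(3))
```

```text
(0.138, -0.609) 0.264 [ 0.402 -0.606  0.127]
(0.2, -0.54) 0.212 [ 0.405 -0.591  0.145]
(0.3, -0.43) 0.192 [ 0.406 -0.59   0.116]
(0.4, -0.33) 0.237 [ 0.49  -0.549  0.224]
```

>>> arm_command([
  [0,0,-1,0,0,-1,1],
  [0,0,-1,0,0,-1,1],
  [0,0,-1,0,0,0,1],
  [0,0,-1,0,0,0,1],
  [0,0,-1,0,0,0,1],
  [0,0,-1,0,0,0,1],
  [0,0,-1,0,0,0,1],
  [0,0,-1,0,0,0,1],
])

```text
t: 0.9
tool_pos: [0.1381, -0.6094, 0.3188]
eef_rot: [-2.456, -1.957, -0.001]
wrist_force: [-1.0, 0.7, 0.9]
gripper_width: 0.0854
finger_force: 0.0
```

>>> arm_command([
  [0,0,-1,0,0,0,1],
  [0,0,-0.65,0,0,0,1],
  [0,0,0,0,0,0,1],
])

```text
t: 1.2
tool_pos: [0.138, -0.6094, 0.3188]
eef_rot: [-2.22, -2.222, -0.001]
wrist_force: [-0.9, 0.9, -0.4]
gripper_width: 0.0853
finger_force: 0.0
```

>>> arm_command([
  [0,0,0,0.87,0.69,0,1],
  [0,0,0,0.87,0.69,0,1],
  [0,0,0,0.87,0.69,0,1],
  [0,0,0,0.87,0.69,0,1],
  [0,0,0,0.87,0.69,0,1],
  [0,0,0,0.87,0.69,0,1],
  [0,0,0,0.87,0.69,0,1],
  [0,0,0,0.87,0.69,0,1],
])

```text
t: 2.0
tool_pos: [0.3598, -0.3296, 0.3193]
eef_rot: [2.226, 2.217, -0.0]
wrist_force: [0.8, -0.7, 0.6]
gripper_width: 0.0855
finger_force: 0.0
```

>>> arm_command([
  [0,0,0,0.96,0.25,0,1],
  [0,0,0,0.96,0.25,0,1],
  [0,0,0,0.96,0.25,0,1],
  [0,0,0,0.96,0.25,0,1],
  [0,0,0,0.96,0.25,0,1],
  [0,0,0,0.96,0.25,0,1],
  [0,0,0,0.96,0.25,0,1],
  [0,0,0,0.96,0.25,0,1],
])

```text
t: 2.8
tool_pos: [0.4393, -0.0225, 0.3194]
eef_rot: [2.225, 2.216, -0.0]
wrist_force: [0.7, 0.1, -1.0]
gripper_width: 0.0854
finger_force: 0.0
```

>>> arm_command([
  [0,0,0,0.96,0.25,0.5,1],
  [0,0,0,0.96,0.25,0.5,1],
  [0,0,0,0.96,0.25,0.5,1],
  [0,0,0,0.96,0.25,0.5,1],
  [0,0,0,0,0,0.5,1],
  [0,0,0,0,0,0.5,1],
  [0,0,0,0,0,0,1],
])

```text
t: 3.5
tool_pos: [0.4779, 0.1292, 0.197]
eef_rot: [-2.222, -2.217, 0.005]
wrist_force: [-0.1, -0.3, 0.0]
gripper_width: 0.085
finger_force: 0.0
```

Run:
```python
from m import *
s=snap('wrist'); save(s,'w1.png'); W=cloud(s);F=s['frame'];b=(0,512,0,384)
red=lambda f:(f[:,0]>120)&(f[:,1]<80)&(f[:,2]<80)
show(W,F,b,.07,.1,'cap');show(W,F,b,.054,.066,'pulley');show(W,F,b,.03,.04,'filter')
```

```text
cap 1296 z 81.7 med [475.8 132.2] [475.9 130.6] [36.7 37.2] 30.6
pulley 882 z 59.9 med [480.5 142.2] [476.4 130. ] [52.3 53.6] 1.4
filter 2149 z 34.1 med [466.9 137.8] [475.4 128.7] [60.1 90. ] 52.6
```

View pics/w1.png

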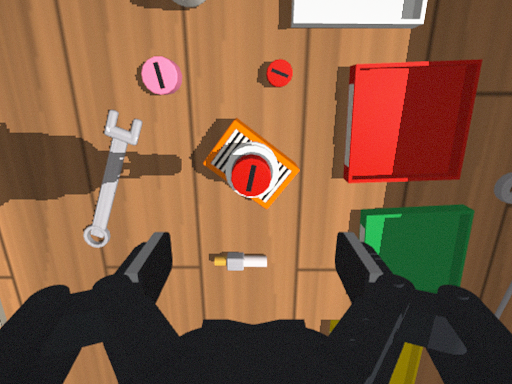

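The wrist view puts the cap at (250,178). It sits concentric on the pulley with clear space for the fingers, and the heights match the stated sizes.

>>> arm_command([
  [0,0,0,0.03,-0.02,0.8,1],
  [0,0,0,0,0,0.8,1],
  [0,0,0,0,0,0.8,1],
  [0,0,0,0,0,0.4,1],
  [0,0,0,0,0,0.35,1],
  [0,0,0,0,0,0,1],
], squeeze=30)

```text
t: 4.15
tool_pos: [0.4784, 0.1304, 0.0729]
eef_rot: [-2.223, -2.219, 0.001]
wrist_force: [-0.2, 0.2, -0.3]
gripper_width: 0.0851
finger_force: 0.0
```

>>> arm_command([
  [0,0,0,0,0,0,0.5],
  [0,0,0,0,0,0,0.3],
  [0,0,0,0,0,0,0],
  [0,0,0,0,0,0,0],
  [0,0,0,0,0,0,0],
  [0,0,0,0,0,0,0],
])

```text
t: 4.75
tool_pos: [0.4792, 0.1307, 0.0743]
eef_rot: [2.221, 2.22, 0.001]
wrist_force: [-3.2, -0.8, 7.0]
gripper_width: 0.0367
finger_force: 29.3
```

>>> arm_command([
  [0,0,0,0,0,-0.1,0],
  [0,0,0,0,0,-0.3,0],
  [0,0,0,0,0,-0.6,0],
  [0,0,0,0,0,-0.6,0],
  [0,0,0,0,0,-0.4,0],
  [0,0,0,0,0,0,0],
])

```text
t: 5.35
tool_pos: [0.4798, 0.131, 0.1557]
eef_rot: [2.22, 2.218, 0.004]
wrist_force: [1.0, 0.5, -1.1]
gripper_width: 0.0368
finger_force: 30.2
```

Run:
```python
from m import *
s=snap('wrist'); save(s,'w2.png')
t=snap('side'); W=cloud(t);F=t['frame']
cv2.imwrite('pics/c2.png',np.hstack([cv2.resize(s['frame'][...,::-1],(400,300)),cv2.resize(t['frame'][180:320,150:330,::-1],(386,300))]))
red=lambda f:(f[:,0]>120)&(f[:,1]<80)&(f[:,2]<80)
show(W,F,(200,280,180,300),.09,.2,'cap red',red); print(r.read_state()['tool_pos'])
```

```text
cap red 227 z 159.2 med [476.  144.3] [481.5 136.9] [25.1 37.5] 50.4
[0.47854894 0.13026754 0.15316226]
```

View pics/c2.png

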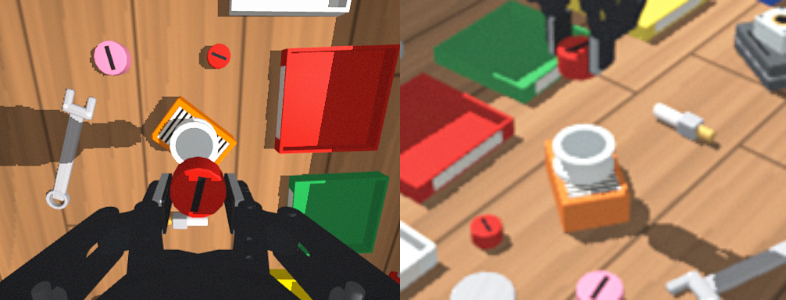

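The cap is held level and centred at (197,190) in the left panel, and the pulley is undisturbed. Next is the white bin.

>>> arm_command([
  [0,0,0,0.85,0.44,0,0],
  [0,0,0,0.85,0.44,0,0],
  [0,0,0,0.85,0.44,0,0],
  [0,0,0,0.85,0.44,0,0],
  [0,0,0,0.85,0.44,0,0],
  [0,0,0,0.85,0.44,0,0],
  [0,0,0,0,0,0,0],
  [0,0,0,0,0,0,0],
])

```text
t: 6.25
tool_pos: [0.5832, 0.3353, 0.1512]
eef_rot: [-2.219, -2.222, 0.004]
wrist_force: [-0.0, -0.6, -0.9]
gripper_width: 0.0366
finger_force: 30.3
```

>>> arm_command([
  [0,0,0,0,0,0.8,0],
  [0,0,0,0,0,0.8,0],
  [0,0,0,0,0,0.8,0],
  [0,0,0,0,0,0.5,0],
  [0,0,0,0,0,0.3,0],
  [0,0,0,0,0,0,0],
  [0,0,0,0,0,0,0],
])

```text
t: 6.95
tool_pos: [0.5848, 0.3348, 0.0265]
eef_rot: [2.222, 2.22, 0.002]
wrist_force: [-0.1, 0.5, -0.2]
gripper_width: 0.0366
finger_force: 30.3
```

>>> arm_command([
  [0,0,0,0,0,0.05,0],
  [0,0,0,0,0,0.05,0],
  [0,0,0,0,0,0.04,0],
  [0,0,0,0,0,0.02,0],
  [0,0,0,0,0,0,0],
])

```text
t: 7.45
tool_pos: [0.5843, 0.3345, 0.0188]
eef_rot: [2.222, 2.221, -0.0]
wrist_force: [0.0, -0.4, -0.6]
gripper_width: 0.037
finger_force: 30.3
```

>>> arm_command([
  [0,0,0,0,0,0.02,0],
  [0,0,0,0,0,0.02,0],
  [0,0,0,0,0,0,0],
])

```text
t: 7.75
tool_pos: [0.5844, 0.3346, 0.0184]
eef_rot: [2.222, 2.22, 0.0]
wrist_force: [-3.4, -3.1, 8.9]
gripper_width: 0.0366
finger_force: 31.2
```

```bash
cat >> h.py <<'E'
def avg():
    s=[r.read_state() for _ in range(5)]; return np.mean([x['tool_pos'] for x in s],0).round(4),np.mean([x['wrist_force'] for x in s],0).round(1)
E
python3 -c "
from h import *; print(avg())"
```

```text
(array([0.5844, 0.3346, 0.0184]), array([-3.4, -3.1,  8.9]))
```

Contact is felt at the expected height, so I release and rise.

>>> arm_command([
  [0,0,0,0,0,0,0.55],
  [0,0,0,0,0,0,0.65],
  [0,0,0,0,0,0,0.7],
  [0,0,0,0,0,-0.2,0.7],
  [0,0,0,0,0,-0.6,0.7],
  [0,0,0,0,0,-1,0.8],
  [0,0,0,0,0,-1,1],
  [0,0,0,0,0,-1,1],
])

```text
t: 8.55
tool_pos: [0.5841, 0.3346, 0.1714]
eef_rot: [-2.222, -2.221, -0.0]
wrist_force: [0.4, -0.3, -0.6]
gripper_width: 0.0856
finger_force: 0.0
```

Run:
```python
from m import *
s=snap('wrist'); save(s,'w3.png'); W=cloud(s);F=s['frame'];b=(100,400,0,384)
red=lambda f:(f[:,0]>120)&(f[:,1]<80)&(f[:,2]<80)
show(W,F,b,.02,.032,'cap',red);show(W,F,b,.012,.024,'rim',lambda f:f.min(1)>150);print(avg())
```

```text
cap 1073 z 25.6 med [586.7 332.3] [577.8 229.3] [226.2 130.3] 59.8
rim 2076 z 19.6 med [580.6 349.1] [540.6 335.2] [128.3 211.1] 89.5
(array([0.5858, 0.3366, 0.179 ]), array([0.8, 1.3, 5.5]))
```

View pics/w3.png

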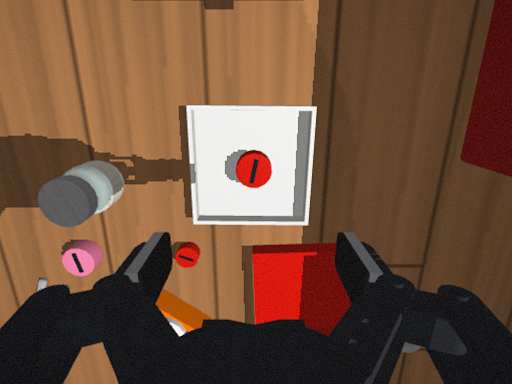

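The cap is in the middle of the white bin, upright at (254,169), with its top at 25.6 mm as expected. Next is the pulley.

>>> arm_command([
  [0,0,0,-0.85,-0.44,0,1],
  [0,0,0,-0.85,-0.44,0,1],
  [0,0,0,-0.85,-0.44,0,1],
  [0,0,0,-0.85,-0.44,0,1],
  [0,0,0,-0.85,-0.44,0,1],
  [0,0,0,-0.85,-0.44,0,1],
  [0,0,0,0,0,0,1],
])

```text
t: 9.3
tool_pos: [0.4776, 0.125, 0.169]
eef_rot: [2.228, 2.211, -0.006]
wrist_force: [0.3, -0.4, 0.2]
gripper_width: 0.0854
finger_force: 0.0
```

Run:
```python
from m import *
s=snap('wrist'); W=cloud(s);F=s['frame'];b=(150,340,60,240)
show(W,F,b,.054,.066,'pulley');show(W,F,b,.03,.04,'filter');print(avg())
```

```text
pulley 2711 z 60.0 med [476.7 131.4] [476.4 130.2] [53.2 53.4] 32.8
filter 2590 z 34.1 med [465.7 138.8] [475.2 128.6] [60.5 90. ] 52.6
(array([0.4784, 0.1276, 0.1695]), array([-0.1,  0.3, -0. ]))
```

>>> arm_command([
  [0,0,0,0.05,-0.03,0.8,1],
  [0,0,0,0,0,0.8,1],
  [0,0,0,0,0,0.8,1],
  [0,0,0,0,0,0.4,1],
  [0,0,0,0,0,0.28,1],
  [0,0,0,0,0,0,1],
], squeeze=35)

```text
t: 9.95
tool_pos: [0.4771, 0.1333, 0.0456]
eef_rot: [-2.22, -2.221, 0.001]
wrist_force: [-0.1, 0.7, 0.4]
gripper_width: 0.0855
finger_force: 0.0
```

>>> arm_command([
  [0,0,0,0,0,0,0.7],
  [0,0,0,0,0,0,0.5],
  [0,0,0,0,0,0,0],
  [0,0,0,0,0,0,0],
  [0,0,0,0,0,0,0],
  [0,0,0,0,0,0,0],
])

```text
t: 10.55
tool_pos: [0.4783, 0.1329, 0.0474]
eef_rot: [2.221, 2.219, 0.002]
wrist_force: [-0.7, -0.1, 5.5]
gripper_width: 0.0528
finger_force: 35.7
```

```bash
python3 -c "
from h import *; print(avg())"
```

```text
(array([0.4783, 0.1329, 0.0474]), array([-0.7, -0.1,  5.5]))
```

>>> arm_command([
  [0,0,0,0,0,-0.1,0],
  [0,0,0,0,0,-0.3,0],
  [0,0,0,0,0,-0.6,0],
  [0,0,0,0,0,-0.8,0],
  [0,0,0,0,0,-0.8,0],
  [0,0,0,0,0,-0.3,0],
  [0,0,0,0,0,0,0],
])

```text
t: 11.25
tool_pos: [0.4783, 0.1327, 0.164]
eef_rot: [2.221, 2.218, 0.003]
wrist_force: [0.5, 0.4, -3.0]
gripper_width: 0.0528
finger_force: 37.0
```

>>> arm_command([
  [0,0,0,-0.6,0.13,0,0],
  [0,0,0,-0.9,0.2,0,0],
  [0,0,0,-0.98,0.21,0,0],
  [0,0,0,-0.98,0.21,0,0],
  [0,0,0,-0.98,0.21,0,0],
  [0,0,0,-0.98,0.21,0,0],
  [0,0,0,-0.98,0.21,0,0],
  [0,0,0,-0.98,0.21,0,0],
])

```text
t: 12.05
tool_pos: [0.5401, -0.1643, 0.1605]
eef_rot: [-2.221, -2.219, 0.002]
wrist_force: [0.9, 1.5, -0.4]
gripper_width: 0.0527
finger_force: 37.0
```

>>> arm_command([
  [0,0,0,-0.98,0.21,0,0],
  [0,0,0,-0.98,0.21,0,0],
  [0,0,0,-0.98,0.21,0,0],
  [0,0,0,-0.9,0.18,0,0],
  [0,0,0,-0.53,0.13,0,0],
  [0,0,0,0,0,0,0],
  [0,0,0,0,0,0,0],
])

```text
t: 12.75
tool_pos: [0.5778, -0.3369, 0.1602]
eef_rot: [-2.22, -2.219, 0.0]
wrist_force: [-0.1, 0.7, -0.1]
gripper_width: 0.0527
finger_force: 37.0
```

Run:
```python
from m import *
print(avg(),r.read_state()['gripper_width'])
s=snap('side'); t=snap('wrist'); save(t,'w4.png')
blue=lambda f:(f[:,2]>120)&(f[:,0]<90)
W=cloud(t);show(W,t['frame'],(0,512,0,384),.014,.024,'rim',blue)
```

```text
(array([ 0.5778, -0.3369,  0.1602]), array([-0.1,  0.7, -0.1])) 0.05270207493897918
rim 1756 z 19.6 med [ 566.5 -302.1] [ 576.4 -336.9] [126.8 127.9] 84.9
```

View pics/w4.png

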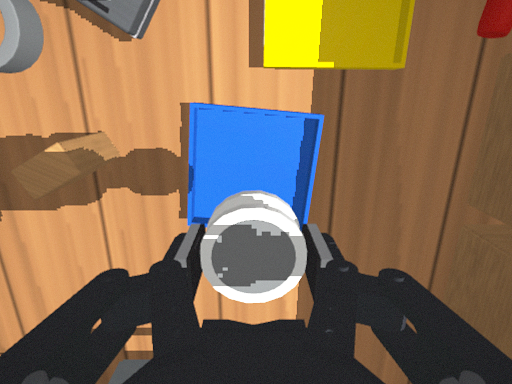

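The pulley is held level at (254,250) above the blue bin. The wrist camera's bin centre of (576,-337) agrees with the TCP.

>>> arm_command([
  [0,0,0,0,0,0.8,0],
  [0,0,0,0,0,0.8,0],
  [0,0,0,0,0,0.8,0],
  [0,0,0,0,0,0.6,0],
  [0,0,0,0,0,0.35,0],
  [0,0,0,0,0,0.05,0],
  [0,0,0,0,0,0,0],
])

```text
t: 13.55
tool_pos: [0.5788, -0.3371, 0.0269]
eef_rot: [2.221, 2.221, 0.001]
wrist_force: [-0.5, -0.7, -0.7]
gripper_width: 0.0527
finger_force: 37.0
```

```bash
python3 -c "
from h import *; print(avg())"
```

```text
(array([ 0.5788, -0.3371,  0.0269]), array([-0.5, -0.7, -0.7]))
```

>>> arm_command([
  [0,0,0,0,0,0.08,0],
  [0,0,0,0,0,0.07,0],
  [0,0,0,0,0,0.04,0],
  [0,0,0,0,0,0.02,0],
  [0,0,0,0,0,0.02,0],
  [0,0,0,0,0,0,0],
])

```text
t: 14.15
tool_pos: [0.5784, -0.3376, 0.0176]
eef_rot: [2.222, 2.22, -0.0]
wrist_force: [-2.9, 0.7, 4.3]
gripper_width: 0.0524
finger_force: 37.4
```

>>> arm_command([
  [0,0,0,0,0,0,0.7],
  [0,0,0,0,0,0,0.8],
  [0,0,0,0,0,0,0.85],
  [0,0,0,0,0,-0.2,0.85],
  [0,0,0,0,0,-0.6,0.85],
  [0,0,0,0,0,-1,0.85],
  [0,0,0,0,0,-1,1],
  [0,0,0,0,0,-1,1],
])

```text
t: 14.95
tool_pos: [0.5782, -0.3372, 0.1712]
eef_rot: [2.221, 2.221, 0.0]
wrist_force: [1.0, -0.4, 0.3]
gripper_width: 0.085
finger_force: 0.0
```

Run:
```python
from m import *
s=snap('wrist'); save(s,'w5.png'); W=cloud(s);F=s['frame'];b=(150,360,60,240)
show(W,F,b,.025,.034,'pulley');blue=lambda f:(f[:,2]>120)&(f[:,0]<90)
show(W,F,b,.014,.024,'rim',blue);print(avg())
```

```text
pulley 2113 z 30.1 med [ 579.4 -339.3] [ 579.  -340.2] [53.1 53.5] 28.3
rim 2085 z 19.5 med [ 576.2 -325.9] [ 576.4 -337.4] [127.8 128. ] 84.9
(array([ 0.5809, -0.3379,  0.1788]), array([ 1.4, -0.6,  6.6]))
```

>>> arm_command([
  [0,0,0,0.87,-0.64,0,1],
  [0,0,0,0.87,-0.64,0,1],
  [0,0,0,0.87,-0.64,0,1],
  [0,0,0,0.87,-0.64,0,1],
  [0,0,0,0.87,-0.64,0,1],
  [0,0,0,0,0,0,1],
  [0,0,0,0,0,0,1],
])

```text
t: 15.7
tool_pos: [0.4503, -0.1634, 0.1696]
eef_rot: [2.22, 2.22, -0.002]
wrist_force: [-0.4, -0.8, 1.1]
gripper_width: 0.0852
finger_force: 0.0
```

Run:
```python
from m import *
s=snap('wrist'); save(s,'w6.png'); W=cloud(s);F=s['frame'];b=(120,390,40,260)
show(W,F,b,.054,.066,'carb');show(W,F,b,.032,.036,'muff');show(W,F,b,.0365,.048,'studs');print(avg())
cv2.imwrite('pics/c6.png',np.hstack([cv2.resize(cv2.imread('pics/w5.png'),(400,300)),cv2.resize(cv2.imread('pics/w6.png'),(400,300))]))
```

```text
carb 2136 z 60.0 med [ 446.9 -161.7] [ 447.2 -163.4] [40.1 46.7] 73.9
muff 2799 z 33.8 med [ 453.4 -154.6] [ 413.8 -199.2] [179.2  97.4] 44.5
studs 109 z 42.5 med [ 451.4 -144. ] [ 451.9 -144.4] [ 1.5 44.6] 75.4
(array([ 0.4507, -0.1641,  0.1695]), array([ 1.1, -0.4, -0.1]))
```

View pics/c6.png

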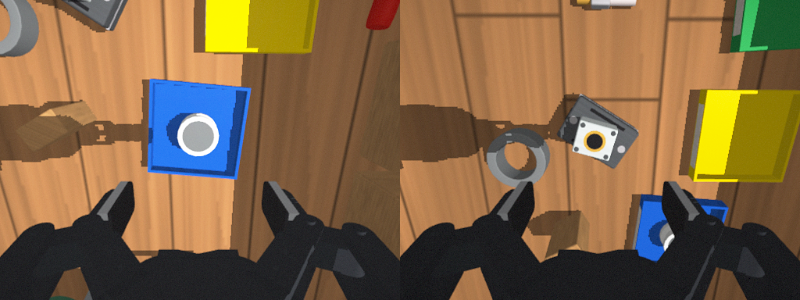

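The pulley stands upright in the blue bin at (198,134), with its top at 30 mm as expected. The carburettor is at (594,141), and its grip line across the 40 mm sides heads 74°.

>>> arm_command([
  [0,0,-1,0,0,0,1],
  [0,0,-1,0,0,0,1],
  [0,0,-1,0,0,0,1],
  [0,0,-1,0,0,0,1],
  [0,0,-1,0,0,0,1],
  [0,0,-1,0,0,0,1],
  [0,0,-1,0,0,0,1],
  [0,0,-1,0,0,0,1],
], squeeze=45)

```text
t: 16.55
tool_pos: [0.4511, -0.1643, 0.169]
eef_rot: [0.701, 3.062, 0.002]
wrist_force: [-0.2, -0.4, 0.2]
gripper_width: 0.0853
finger_force: 0.0
```

>>> arm_command([
  [0,0,-1,0,0,0,1],
  [0,0,-0.25,0.07,0,0.3,1],
  [0,0,0,0,0,0.8,1],
  [0,0,0,0,0,0.5,1],
  [0,0,0,0,0,0,1],
  [0,0,0,0,0,0,1],
])

```text
t: 17.15
tool_pos: [0.448, -0.1623, 0.1049]
eef_rot: [-0.44, -3.11, -0.002]
wrist_force: [0.2, 0.6, 0.8]
gripper_width: 0.0851
finger_force: 0.0
```

Run:
```python
from m import *
from scipy.spatial.transform import Rotation as R
s=snap('wrist'); W=cloud(s);F=s['frame']
show(W,F,(100,420,60,340),.054,.066,'carb');print(avg(),R.from_rotvec(r.read_state()['eef_rot']).as_matrix().round(3).tolist())
```

```text
carb 3613 z 59.9 med [ 444.2 -162.3] [ 446.1 -162.7] [40.1 45.4] 74.0
(array([ 0.4483, -0.1625,  0.1055]), array([0.1, 0.7, 0. ])) [[-0.961, 0.277, 0.001], [0.277, 0.961, 0.0], [-0.001, 0.001, -1.0]]
```

>>> arm_command([
  [0,0,0,0.03,0,0.6,1],
  [0,0,0,0,0,0.6,1],
  [0,0,0,0,0,0.25,1],
  [0,0,0,0,0,0,1],
])

```text
t: 17.6
tool_pos: [0.4465, -0.1621, 0.0468]
eef_rot: [-0.439, -3.11, -0.001]
wrist_force: [-0.0, 0.3, 0.0]
gripper_width: 0.0852
finger_force: 0.0
```

>>> arm_command([
  [0,0,0,0,0,0,0.6],
  [0,0,0,0,0,0,0.4],
  [0,0,0,0,0,0,0],
  [0,0,0,0,0,0,0],
  [0,0,0,0,0,0,0],
  [0,0,0,0,0,0,0],
])

```text
t: 18.2
tool_pos: [0.4472, -0.1625, 0.0479]
eef_rot: [0.438, 3.11, -0.001]
wrist_force: [-1.3, 0.9, 6.9]
gripper_width: 0.0389
finger_force: 45.2
```

```bash
python3 -c "
from h import *; print(avg())"
```

```text
(array([ 0.4472, -0.1625,  0.0479]), array([-1.3,  0.9,  6.9]))
```

>>> arm_command([
  [0,0,0,0,0,-0.1,0],
  [0,0,0,0,0,-0.3,0],
  [0,0,0,0,0,-0.6,0],
  [0,0,0,0,0,-0.8,0],
  [0,0,0,0,0,-0.8,0],
  [0,0,0,0,0,-0.3,0],
  [0,0,0,0,0,0,0],
])

```text
t: 18.9
tool_pos: [0.4474, -0.1626, 0.1646]
eef_rot: [0.439, 3.108, -0.003]
wrist_force: [1.1, -0.4, -1.8]
gripper_width: 0.0391
finger_force: 45.7
```

Run:
```python
from m import *
print(avg())
s=snap('wrist');save(s,'w7.png');W=cloud(s);F=s['frame']
show(W,F,(0,512,0,384),.032,.036,'muff')
w=W.reshape(-1,3);d=np.hypot(w[:,0]-.448,w[:,1]+.16);show(w[d<.08][None],F.reshape(-1,3)[d<.08][None],(0,99999,0,1),.03,.037,'muff near')
t=snap('top');np.savez('top2.npz',W=cloud(t),F=t['frame'])
```

```text
(array([ 0.4474, -0.1626,  0.1646]), array([ 1.1, -0.4, -1.8]))
muff 3843 z 33.7 med [ 436.9 -156.7] [ 401.5 -112.5] [414.6 152.7] 78.5
muff near 3860 z 33.7 med [ 437.2 -155.8] [ 427.9 -172.9] [107.8  80.5] 46.2
```

View pics/w7.png

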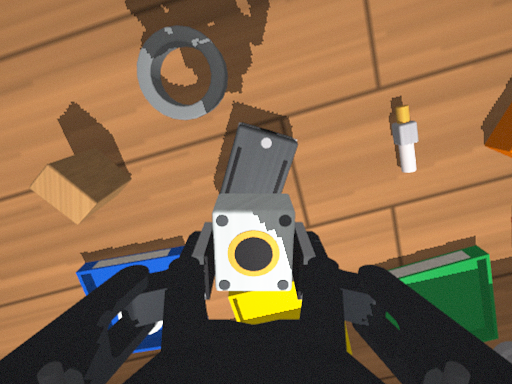

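The carburettor is held square at (253,253). Next I turn it 18° and carry it to the red bin.

>>> arm_command([
  [0,0,-0.8,0,0,0,0],
  [0,0,-0.8,0,0,0,0],
  [0,0,-0.69,0,0,0,0],
  [0,0,0,-0.3,0.45,0,0],
  [0,0,0,-0.6,0.91,0,0],
  [0,0,0,-0.6,0.91,0,0],
  [0,0,0,-0.6,0.91,0,0],
  [0,0,0,-0.6,0.91,0,0],
])

```text
t: 19.8
tool_pos: [0.5478, 0.007, 0.1608]
eef_rot: [0.062, -3.138, -0.0]
wrist_force: [1.2, -0.4, -0.6]
gripper_width: 0.0392
finger_force: 45.7
```

>>> arm_command([
  [0,0,0,-0.6,0.91,0,0],
  [0,0,0,-0.6,0.91,0,0],
  [0,0,0,-0.6,0.91,0,0],
  [0,0,0,-0.6,0.91,0,0],
  [0,0,0,-0.3,0.45,0,0],
  [0,0,0,0,0,0,0],
  [0,0,0,0,0,0,0],
])

```text
t: 20.5
tool_pos: [0.6485, 0.1737, 0.1607]
eef_rot: [0.065, -3.138, 0.001]
wrist_force: [-0.2, -0.5, -1.0]
gripper_width: 0.0392
finger_force: 45.7
```

Run:
```python
from m import *
print(avg(),r.read_state()['eef_rot'],r.read_state()['gripper_width'])
s=snap('wrist');W=cloud(s);F=s['frame'];red=lambda f:(f[:,0]>120)&(f[:,1]<80)&(f[:,2]<80)
show(W,F,(0,512,0,384),.014,.025,'rim',red)
d=np.load('top2.npz');W,F=d['W'],d['F']; show(W,F,(293,342,190,245),.029,.036,'muff top2')
```

```text
(array([0.6485, 0.1737, 0.1607]), array([-0.2, -0.5, -1. ])) [ 6.47542837e-02 -3.13799491e+00  1.10087439e-03] 0.03923697709059567
rim 1886 z 19.6 med [588.2 225.8] [575.6 229.5] [163.2 245.4] 0.0
muff top2 295 z 32.5 med [ 435.9 -152.1] [ 452.2 -162.1] [59.9 90. ] 57.7
```

>>> arm_command([
  [0,0,0,-0.03,0,0.8,0],
  [0,0,0,0,0,0.8,0],
  [0,0,0,0,0,0.8,0],
  [0,0,0,0,0,0.6,0],
  [0,0,0,0,0,0.3,0],
  [0,0,0,0,0,0.05,0],
  [0,0,0,0,0,0,0],
])

```text
t: 21.25
tool_pos: [0.6509, 0.173, 0.0296]
eef_rot: [-0.061, 3.14, 0.0]
wrist_force: [0.4, 0.1, -1.0]
gripper_width: 0.039
finger_force: 45.7
```

```bash
python3 -c "
from h import *; print(avg())"
```

```text
(array([0.6509, 0.173 , 0.0296]), array([ 0.4,  0.1, -1. ]))
```

>>> arm_command([
  [0,0,0,0,0,0.08,0],
  [0,0,0,0,0,0.08,0],
  [0,0,0,0,0,0.05,0],
  [0,0,0,0,0,0.02,0],
  [0,0,0,0,0,0.02,0],
  [0,0,0,0,0,0,0],
])

```text
t: 21.85
tool_pos: [0.6505, 0.1735, 0.0188]
eef_rot: [0.063, -3.141, 0.0]
wrist_force: [-0.1, -0.8, -1.0]
gripper_width: 0.0388
finger_force: 45.7
```

>>> arm_command([
  [0,0,0,0,0,0.02,0],
  [0,0,0,0,0,0.02,0],
  [0,0,0,0,0,0,0],
])

```text
t: 22.15
tool_pos: [0.6507, 0.1735, 0.018]
eef_rot: [-0.063, 3.141, -0.0]
wrist_force: [-2.3, -0.8, 4.6]
gripper_width: 0.039
finger_force: 46.4
```

>>> arm_command([
  [0,0,0,0,0,0,0.6],
  [0,0,0,0,0,0,0.65],
  [0,0,0,0,0,0,0.7],
  [0,0,0,0,0,-0.2,0.7],
  [0,0,0,0,0,-0.6,0.7],
  [0,0,0,0,0,-1,0.8],
  [0,0,0,0,0,-1,1],
  [0,0,0,0,0,-1,1],
])

```text
t: 22.95
tool_pos: [0.6503, 0.1736, 0.1715]
eef_rot: [-0.063, 3.141, 0.0]
wrist_force: [0.7, 1.1, -0.1]
gripper_width: 0.0856
finger_force: 0.0
```

Run:
```python
from m import *
s=snap('wrist'); save(s,'w8.png'); W=cloud(s);F=s['frame'];print(avg())
show(W,F,(120,400,20,280),.026,.034,'carb')
```

```text
(array([0.6524, 0.1751, 0.179 ]), array([0.7, 0.8, 5.8]))
carb 1964 z 30.0 med [645.3 170. ] [592.1 156. ] [173.7  48.2] 16.5
```

>>> arm_command([
  [0,0,0,0.88,-0.18,0,1],
  [0,0,0,0.88,-0.18,0,1],
  [0,0,0,0.88,-0.18,0,1],
  [0,0,0,0.88,-0.18,0,1],
  [0,0,0,0.88,-0.18,0,1],
  [0,0,1,0,0,0,1],
  [0,0,1,0,0,0,1],
  [0,0,1,0,0,0,1],
])

```text
t: 23.8
tool_pos: [0.4761, 0.1301, 0.1698]
eef_rot: [0.601, 3.082, -0.001]
wrist_force: [0.5, 0.1, 0.5]
gripper_width: 0.0855
finger_force: 0.0
```

>>> arm_command([
  [0,0,1,0,0,0.4,1],
  [0,0,0.99,0,0,0.8,1],
  [0,0,0,0,0,0.4,1],
  [0,0,0,0,0,0,1],
  [0,0,0,0,0,0,1],
])

```text
t: 24.3
tool_pos: [0.4763, 0.131, 0.106]
eef_rot: [-1.007, -2.976, -0.001]
wrist_force: [-0.2, 0.8, 0.9]
gripper_width: 0.0854
finger_force: 0.0
```

Run:
```python
from m import *
print(avg(),r.read_state()['eef_rot'])
s=snap('wrist');save(s,'w9.png');W=cloud(s);F=s['frame']
w=W.reshape(-1,3);d=np.hypot(w[:,0]-.476,w[:,1]-.129);k=d<.07;show(w[k][None],F.reshape(-1,3)[k][None],(0,99999,0,1),.03,.037,'filter')
d=np.load('top2.npz');W,F=d['W'],d['F'];show(W,F,(180,232,180,235),.028,.042,'filter top2')
cv2.imwrite('pics/c9.png',np.hstack([cv2.resize(cv2.imread('pics/w8.png'),(400,300)),cv2.resize(cv2.imread('pics/w9.png'),(400,300))]))
```

```text
(array([0.4763, 0.131 , 0.106 ]), array([-0.2,  0.8,  0.9])) [-1.00736886e+00 -2.97562830e+00 -7.60447992e-04]
filter 8220 z 34.3 med [471.6 131.7] [475.1 129.5] [60.1 89.3] 52.7
filter top2 785 z 33.0 med [476.6 128.9] [476.7 129.3] [60.1 89.9] 52.4
```

View pics/c9.png

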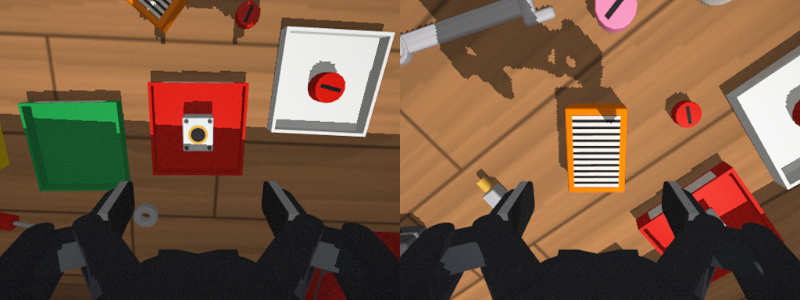

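The carburettor sits mid red bin at (198,134) with its top at 30 mm. The filter at (597,150) lines up with the tool.

>>> arm_command([
  [0,0,0,-0.02,-0.04,0.7,1],
  [0,0,0,0,0,0.7,1],
  [0,0,0,0,0,0.5,1],
  [0,0,0,0,0,0.3,1],
  [0,0,0,0,0,0,1],
  [0,0,0,0,0,0,1],
], squeeze=45)

```text
t: 24.95
tool_pos: [0.4765, 0.129, 0.0184]
eef_rot: [1.012, 2.973, 0.001]
wrist_force: [0.2, 0.9, -0.1]
gripper_width: 0.0858
finger_force: 0.0
```

>>> arm_command([
  [0,0,0,0,0,0,0.75],
  [0,0,0,0,0,0,0.6],
  [0,0,0,0,0,0,0],
  [0,0,0,0,0,0,0],
  [0,0,0,0,0,0,0],
  [0,0,0,0,0,0,0],
])

```text
t: 25.55
tool_pos: [0.4765, 0.1288, 0.0184]
eef_rot: [1.013, 2.972, 0.0]
wrist_force: [-1.9, -0.8, 7.0]
gripper_width: 0.059
finger_force: 47.8
```

```bash
python3 -c "
from h import *; print(avg())"
```

```text
(array([0.4765, 0.1288, 0.0184]), array([-1.9, -0.8,  7. ]))
```

>>> arm_command([
  [0,0,0,0,0,-0.1,0],
  [0,0,0,0,0,-0.3,0],
  [0,0,0,0,0,-0.6,0],
  [0,0,0,0,0,-0.8,0],
  [0,0,0,0,0,-0.8,0],
  [0,0,0,0,0,-0.3,0],
  [0,0,0,0,0,0,0],
  [0,0,0,0,0,0,0],
])

```text
t: 26.35
tool_pos: [0.4754, 0.1282, 0.1326]
eef_rot: [-1.014, -2.973, 0.001]
wrist_force: [-0.1, 0.2, -1.4]
gripper_width: 0.059
finger_force: 48.9
```

>>> arm_command([
  [0,0,-0.7,0,0,0,0],
  [0,0,-1,0,0,0,0],
  [0,0,-1,0,0,0,0],
  [0,0,-1,0,0,0,0],
  [0,0,-0.9,0,0,0,0],
  [0,0,-0.5,0,0,0,0],
  [0,0,0,-0.4,-0.28,0,0],
  [0,0,0,-0.83,-0.56,0,0],
])

```text
t: 27.15
tool_pos: [0.5251, 0.0991, 0.1319]
eef_rot: [0.094, -3.138, 0.001]
wrist_force: [2.0, -0.0, 0.5]
gripper_width: 0.0588
finger_force: 48.9
```

>>> arm_command([
  [0,0,0,-0.83,-0.56,0,0],
  [0,0,0,-0.83,-0.56,0,0],
  [0,0,0,-0.83,-0.56,0,0],
  [0,0,0,-0.83,-0.56,0,0],
  [0,0,0,-0.43,-0.28,0,0],
  [0,0,0,0,0,0,0],
  [0,0,0,0,0,0,0],
])

```text
t: 27.85
tool_pos: [0.6812, 0.0062, 0.1312]
eef_rot: [0.088, -3.137, -0.001]
wrist_force: [-0.5, 0.2, -0.9]
gripper_width: 0.0588
finger_force: 48.9
```

Run:
```python
from m import *
from scipy.spatial.transform import Rotation as R
print(avg(),r.read_state()['eef_rot'],r.read_state()['gripper_width'])
s=snap('wrist');W=cloud(s);F=s['frame'];save(s,'w10.png')
show(W,F,(0,512,0,384),.014,.025,'rim',lambda f:(f[:,1]>90)&(f[:,0]<60)&(f[:,2]<100))
```

```text
(array([0.6812, 0.0062, 0.1312]), array([-0.5,  0.2, -0.9])) [ 8.78500706e-02 -3.13737555e+00 -1.23785346e-03] 0.05879673776838044
rim 1466 z 19.7 med [623.5  -3.2] [670.3   4.3] [106.9 128. ] 3.3
```

View pics/w10.png

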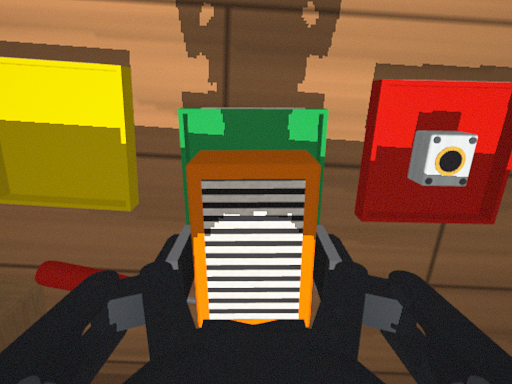

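The filter is held level at (253,240) over the green bin, squared to it.

>>> arm_command([
  [0,0,0,-0.02,-0.03,0.6,0],
  [0,0,0,0,0,0.7,0],
  [0,0,0,0,0,0.6,0],
  [0,0,0,0,0,0.4,0],
  [0,0,0,0,0,0.15,0],
  [0,0,0,0,0,0,0],
  [0,0,0,0,0,0,0],
])

```text
t: 28.6
tool_pos: [0.6835, 0.0047, 0.0365]
eef_rot: [-0.087, 3.139, 0.0]
wrist_force: [0.4, -0.4, -0.5]
gripper_width: 0.0591
finger_force: 48.9
```

```bash
python3 -c "
from h import *; print(avg())"
```

```text
(array([0.6835, 0.0047, 0.0365]), array([ 0.4, -0.4, -0.5]))
```

Down 13 mm to reach 0.0225.

>>> arm_command([
  [0,0,0,0.02,0,0.1,0],
  [0,0,0,0,0,0.1,0],
  [0,0,0,0,0,0.06,0],
  [0,0,0,0,0,0.04,0],
  [0,0,0,0,0,0.02,0],
  [0,0,0,0,0,0.02,0],
  [0,0,0,0,0,0,0],
])

```text
t: 29.3
tool_pos: [0.6824, 0.0043, 0.0226]
eef_rot: [-0.087, 3.14, -0.0]
wrist_force: [-1.9, -1.1, 5.4]
gripper_width: 0.0592
finger_force: 49.5
```

>>> arm_command([
  [0,0,0,0,0,0,0.75],
  [0,0,0,0,0,0,0.82],
  [0,0,0,0,0,0,0.82],
  [0,0,0,0,0,-0.2,0.82],
  [0,0,0,0,0,-0.6,0.82],
  [0,0,0,0,0,-1,0.82],
  [0,0,0,0,0,-1,1],
  [0,0,0,0,0,-1,1],
])

```text
t: 30.1
tool_pos: [0.682, 0.0045, 0.1759]
eef_rot: [-0.087, 3.14, 0.0]
wrist_force: [1.5, 0.1, -1.2]
gripper_width: 0.0854
finger_force: 0.0
```

Run:
```python
from m import *
s=snap('wrist'); save(s,'w11.png'); W=cloud(s);F=s['frame'];print(avg())
show(W,F,(150,350,40,300),.034,.044,'filter');show(W,F,(100,410,40,300),.014,.025,'rim',lambda f:(f[:,1]>90)&(f[:,0]<60)&(f[:,2]<100))
```

```text
(array([0.6844, 0.0054, 0.1835]), array([0.9, 0.4, 5.4]))
filter 5088 z 38.2 med [676.9   3.6] [680.3   3.8] [88.7 60.1] 3.5
rim 1183 z 19.2 med [717.9  -4.4] [680.5   4.8] [126.1 127.6] 3.5
```

>>> arm_command([
  [0,0,0,0.86,-0.55,0,1],
  [0,0,0,0.86,-0.55,0,1],
  [0,0,0,0.86,-0.55,0,1],
  [0,0,0,0.86,-0.55,0,1],
  [0,0,0,0.86,-0.55,0,1],
  [0,0,0,0.86,-0.55,0,1],
  [0,0,0,0.86,-0.55,0,1],
  [0,0,1,0,0,0,1],
])

```text
t: 30.95
tool_pos: [0.4453, -0.1701, 0.173]
eef_rot: [-0.148, -3.135, 0.005]
wrist_force: [0.1, -0.4, -0.3]
gripper_width: 0.0855
finger_force: 0.0
```

>>> arm_command([
  [0,0,1,0,0,0,1],
  [0,0,1,0,0,0.4,1],
  [0,0,1,0,0,0.8,1],
  [0,0,0.45,0,0,0.4,1],
  [0,0,0,0,0,0,1],
  [0,0,0,0,0,0,1],
])

```text
t: 31.55
tool_pos: [0.4506, -0.1624, 0.1105]
eef_rot: [0.873, 3.017, 0.0]
wrist_force: [-0.4, 0.6, -0.9]
gripper_width: 0.0854
finger_force: 0.0
```

Run:
```python
from m import *
print(avg(),r.read_state()['eef_rot'])
s=snap('wrist');save(s,'w12.png');W=cloud(s);F=s['frame']
w=W.reshape(-1,3);d=np.hypot(w[:,0]-.451,w[:,1]+.162);k=d<.065;show(w[k][None],F.reshape(-1,3)[k][None],(0,99999,0,1),.03,.037,'muff')
cv2.imwrite('pics/c12.png',np.hstack([cv2.resize(cv2.imread('pics/w11.png'),(400,300)),cv2.resize(cv2.imread('pics/w12.png'),(400,300))]))
```

```text
(array([ 0.4506, -0.1624,  0.1105]), array([-0.4,  0.6, -0.9])) [8.72743161e-01 3.01742230e+00 9.89127570e-05]
muff 7877 z 33.7 med [ 446.9 -160.5] [ 450.4 -162.2] [60.1 89.8] 57.6
```

View pics/c12.png

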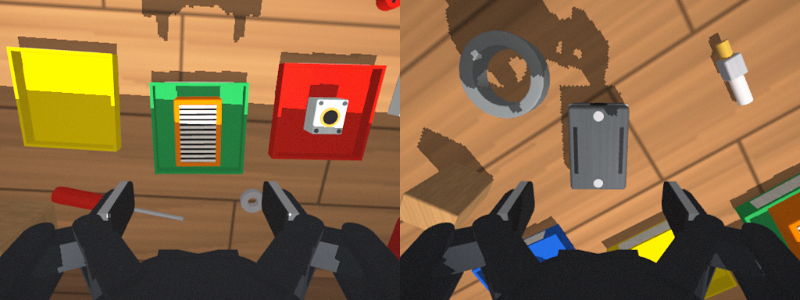

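The filter lies flat mid green bin at (197,131), with its top at 38 mm. The muffler at (598,147) is centred and aligned with the tool.

>>> arm_command([
  [0,0,0,0,0,0.7,1],
  [0,0,0,0,0,0.7,1],
  [0,0,0,0,0,0.6,1],
  [0,0,0,0,0,0.3,1],
  [0,0,0,0,0,0,1],
  [0,0,0,0,0,0,1],
], squeeze=65)

```text
t: 32.2
tool_pos: [0.4511, -0.1629, 0.0189]
eef_rot: [0.876, 3.015, -0.0]
wrist_force: [0.8, -0.4, -0.0]
gripper_width: 0.0854
finger_force: 0.0
```

>>> arm_command([
  [0,0,0,0,0,0,0.75],
  [0,0,0,0,0,0,0.6],
  [0,0,0,0,0,0,0],
  [0,0,0,0,0,0,0],
  [0,0,0,0,0,0,0],
  [0,0,0,0,0,0,0],
])

```text
t: 32.8
tool_pos: [0.4511, -0.1632, 0.0191]
eef_rot: [0.877, 3.015, -0.002]
wrist_force: [-3.1, -0.2, 11.2]
gripper_width: 0.0587
finger_force: 69.0
```

```bash
python3 -c "
from h import *; print(avg())"
```

```text
(array([ 0.4511, -0.1632,  0.0191]), array([-3.1, -0.2, 11.2]))
```

>>> arm_command([
  [0,0,0,0,0,-0.1,0],
  [0,0,0,0,0,-0.3,0],
  [0,0,0,0,0,-0.6,0],
  [0,0,0,0,0,-0.8,0],
  [0,0,0,0,0,-0.8,0],
  [0,0,0,0,0,-0.3,0],
  [0,0,0,0,0,0,0],
  [0,0,0,0,0,0,0],
])

```text
t: 33.6
tool_pos: [0.4495, -0.163, 0.1329]
eef_rot: [-0.878, -3.016, 0.001]
wrist_force: [0.7, 1.0, -2.8]
gripper_width: 0.0588
finger_force: 70.9
```

>>> arm_command([
  [0,0,-0.6,0,0,0,0],
  [0,0,-1,0,0,0,0],
  [0,0,-1,0,0,0,0],
  [0,0,-0.9,0,0,0,0],
  [0,0,-0.5,0,0,0,0],
  [0,0,0,-0.45,-0.03,0,0],
  [0,0,0,-0.85,-0.04,0,0],
  [0,0,0,-0.85,-0.04,0,0],
])

```text
t: 34.4
tool_pos: [0.5361, -0.1683, 0.1314]
eef_rot: [-0.014, -3.138, -0.0]
wrist_force: [0.2, -0.9, -2.3]
gripper_width: 0.0586
finger_force: 70.7
```

>>> arm_command([
  [0,0,0,-0.85,-0.03,0,0],
  [0,0,0,-0.85,-0.03,0,0],
  [0,0,0,-0.85,-0.03,0,0],
  [0,0,0,-0.4,-0.03,0,0],
  [0,0,0,0,0,0,0],
  [0,0,0,0,0,0,0],
])

```text
t: 35.0
tool_pos: [0.6534, -0.1727, 0.1313]
eef_rot: [-0.01, -3.138, -0.002]
wrist_force: [-0.5, -0.4, -3.0]
gripper_width: 0.0589
finger_force: 70.7
```

Run:
```python
from m import *
print(avg(),r.read_state()['eef_rot'],r.read_state()['gripper_width'])
s=snap('wrist');W=cloud(s);F=s['frame'];save(s,'w13.png')
show(W,F,(100,420,0,384),.014,.025,'rim',lambda f:(f[:,1]>90)&(f[:,0]>90)&(f[:,2]<60))
```

```text
(array([ 0.6534, -0.1727,  0.1313]), array([-0.5, -0.4, -3. ])) [-1.02333142e-02 -3.13847501e+00 -1.70650723e-03] 0.0588799173529311
rim 1855 z 19.6 med [ 607.5 -165.5] [ 688.3 -200.5] [211.8 296.8] 23.2
```

View pics/w13.png

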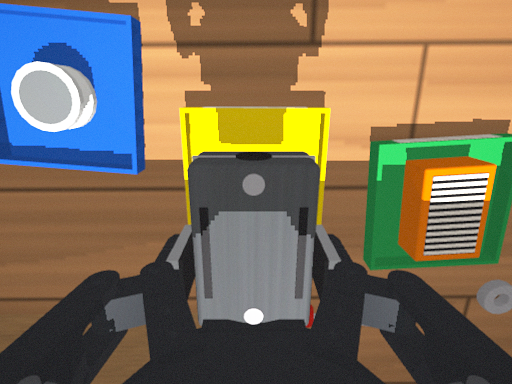

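The muffler is held level and centred over the yellow bin at (253,240). Lowering it now.

>>> arm_command([
  [0,0,0,0,0,0.6,0],
  [0,0,0,0,0,0.7,0],
  [0,0,0,0,0,0.6,0],
  [0,0,0,0,0,0.4,0],
  [0,0,0,0,0,0.15,0],
  [0,0,0,0,0,0,0],
  [0,0,0,0,0,0,0],
])

```text
t: 35.75
tool_pos: [0.6547, -0.1736, 0.0369]
eef_rot: [0.012, 3.14, -0.001]
wrist_force: [0.1, 0.1, -2.6]
gripper_width: 0.0587
finger_force: 70.7
```

>>> arm_command([
  [0,0,0,0.02,0,0.1,0],
  [0,0,0,0,0,0.08,0],
  [0,0,0,0,0,0.05,0],
  [0,0,0,0,0,0.03,0],
  [0,0,0,0,0,0,0],
  [0,0,0,0,0,0,0],
])

```text
t: 36.35
tool_pos: [0.6534, -0.1735, 0.0254]
eef_rot: [0.012, 3.141, -0.0]
wrist_force: [0.5, 0.4, -2.7]
gripper_width: 0.0586
finger_force: 70.7
```

>>> arm_command([
  [0,0,0,0,0,0.03,0],
  [0,0,0,0,0,0.02,0],
  [0,0,0,0,0,0.02,0],
  [0,0,0,0,0,0,0],
])

```text
t: 36.75
tool_pos: [0.6535, -0.1735, 0.0232]
eef_rot: [0.012, 3.141, -0.001]
wrist_force: [-3.2, 0.1, 5.4]
gripper_width: 0.059
finger_force: 71.5
```

Contact at 0.0232. I release, rise, and check everything.

>>> arm_command([
  [0,0,0,0,0,0,0.75],
  [0,0,0,0,0,0,0.82],
  [0,0,0,0,0,0,0.82],
  [0,0,0,0,0,-0.2,0.82],
  [0,0,0,0,0,-0.6,0.82],
  [0,0,0,0,0,-1,0.82],
  [0,0,0,0,0,-1,1],
  [0,0,0,0,0,-1,1],
])

```text
t: 37.55
tool_pos: [0.6533, -0.1733, 0.1768]
eef_rot: [0.011, 3.141, 0.0]
wrist_force: [0.9, -0.3, -0.1]
gripper_width: 0.0856
finger_force: 0.0
```

>>> arm_command([
  [0,0,0,1,0,-0.5,1],
  [0,0,0,1,0,-0.5,1],
  [0,0,0,1,0,-0.5,1],
  [0,0,0,1,0,0,1],
  [0,0,0,1,0,0,1],
  [0,0,0,0,0,0,1],
  [0,0,0,0,0,0,1],
])

```text
t: 38.25
tool_pos: [0.4567, -0.1733, 0.2358]
eef_rot: [0.015, 3.141, -0.005]
wrist_force: [0.3, 0.1, 1.4]
gripper_width: 0.0856
finger_force: 0.0
```

Run:
```python
from m import *
s=snap('top'); save(s,'top3.png'); W=cloud(s);F=s['frame'];print(avg(),r.read_state()['t'])
red=lambda f:(f[:,0]>120)&(f[:,1]<80)&(f[:,2]<80)
for n,b,z in (('cap white',(95,160,130,200),(.022,.03)),('pulley blue',(348,415,138,205),(.026,.034)),('carb red',(158,222,108,172),(.026,.034)),('filter green',(224,285,98,162),(.034,.042)),('muff yellow',(288,352,108,172),(.033,.041))):
    show(W,F,b,*z,n)
```

```text
(array([ 0.4576, -0.1723,  0.2358]), array([0.1, 1.5, 0.5])) 38.3
cap white 153 z 24.5 med [586.9 333.5] [582.  333.9] [126.8 126.1] 0.9
pulley blue 302 z 29.2 med [ 580.2 -339.1] [ 593.8 -313.6] [111.6  53. ] 61.8
carb red 221 z 28.8 med [651.9 171.9] [673.4 163.5] [ 49.2 103.7] 67.6
filter green 677 z 37.3 med [679.9   2.3] [681.9   3.4] [90.2 59.1] 3.5
muff yellow 708 z 36.8 med [ 653.7 -174. ] [ 653.6 -174. ] [59.8 89.9] 88.7
```

View pics/top3.png

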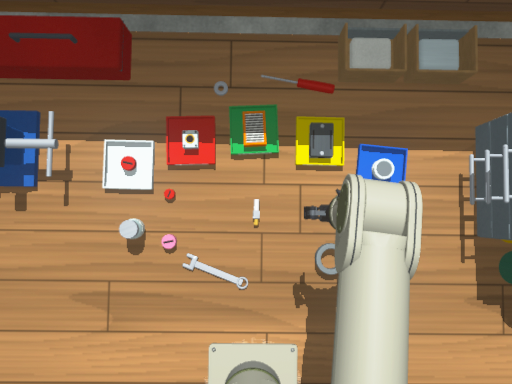

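All five parts lie flat in the middle of their bins: cap (128,163), carburettor (190,140), filter (254,128), muffler (321,140) and pulley (383,169). The decoys have not moved, so I hand the job in.

```bash
python3 -c "
from plant import r; print(r.job_done())"
```

```text
the job is handed in; nothing more can be done
None
```

All five parts were set down upright and flat in the middle of their own bins, in the order asked, at about 38 s on the robot's clock; the job is handed in, and no verdict was returned.

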